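# Put the bottle roller into third gear

## Task

The bottle roller stands stopped, its gear lever left somewhere in the left-hand slot of the H gate (first, neutral or second). Pushing the knob gently with the tips or the outside of the fingers, never taking it between them, bring the lever to neutral, push it across to the right, then push it away from the robot until it is fully home in third gear, the far right-hand slot marked with three dots. Leave the bottle on the rollers and the things standing round the machine alone, and move clear of the lever at the end.

Things in the scene. Friction and masses are not known exactly. Their poses are not given: they have to be found in the camera images.
- bottle_roller: the bottle roller, a fixed white bench machine. Origin on the bench under the middle of its gearbox, which is 170 (x) x 140 (y) mm and 108 mm high; its x axis points forward, away from the robot, y to the left, z up. The roller bed, 134 mm deep, with two black rubber rollers and a white end plate 85 mm high, reaches from the gearbox to y = -304 mm.
- gate_middle (a point): middle of the top of the aluminium gate plate, 102 x 84 mm, on the gearbox, 120 mm above the bench. Its H-shaped opening has slots marked with 1 dot (far left), 2 (near left), 3 (far right) and 4 dots (near right), joined by the neutral channel across the middle
- lever_knob (a point): centre of the black round knob, 36 mm across, on top of the 10 mm steel gear lever. The lever swings about a ball joint on the gearbox's middle line, 26 mm above the bench and 190 mm below the knob centre, so the knob centre is 211 to 216 mm above the bench
- neutral_right (a point): fixed point on the machine: where the knob centre is when the lever stands in neutral at the right-hand end of the channel, abreast of third and fourth
- third_home (a point): fixed point on the machine: where the knob centre is when the lever is fully home in third gear. Behind the machine, from about x = 0.70 m in the world, stand the tall blue bath and, further left, a white pail tilted on a stand; they are fixed and the gripper must keep clear of them
- gear_lever (a joint): lever swing across, rad: -0.16 in the left-hand (first/second) slot, +0.16 in the right-hand (third/fourth) slot. The tongues of the gate stop it from crossing unless the fore-aft swing is within about 0.04 of 0. About 2 to 4 N at the knob moves it, and it stays where it is left
- lever_fore_aft (a joint): lever swing fore and aft, rad: 0 neutral, +0.24 fully home forward (first or third), -0.24 fully home toward the robot (second or fourth), with hard stops there. The knob travels about 45 mm each way. About 2 to 4 N at the knob moves it, and it stays where it is left; pressing with more than 30 N, or squeezing the knob, is too rough
- bottle_mid (a point): middle of the amber bottle with a blue cap, 52 mm across and 104 mm long, lying loose on the rollers, top about 111 mm above the bench
- timer_mid (a point): middle of the white bench timer, 42 x 66 x 50 mm, loose, left of the gearbox
- vial_mid (a point): middle of the glass vial with a white cap, 28 mm across, 57 mm high, loose, standing left of the gearbox
- cryovial_mid (a point): middle of the small vial with a blue cap, 14 mm across, 47 mm high, loose, standing in front of the roller bed

How it is judged:
By the outcome, as a careful person would: the job done as asked, in the order asked, and still so for the second after the job is handed in, with the robot touching nothing.
It also fails if it takes over 61 s, if anything falls off the work surface, if the arm or the gripper's body presses on something with over 40 N, if the wrist force passes 120 N, or if a joint passes its speed limit or range.

## Robot

A 6-joint arm with a two-finger parallel gripper is mounted at the origin on a cart in front of the work surface, level with it; the furniture and walls round the work are solid. World frame = base frame: x ahead of the robot, y to its left, z up, the work surface at z = 0. Lengths are in m, angles in rad, forces in N, time in s.
With the tool pointing down it reaches from about 0.375 to 0.975 m from the base axis. Payload 3.8 kg.
Tool frame: the origin (TCP) lies midway between the tips of the shut fingers; the grasp point (between the pads) lies 19 mm behind it; z points along the fingers, y is the direction in which the jaws open and shut (so a half turn about z gives the same grasp; the last joint's range is limited). The gripper opens to 88 mm and grips with 3 to 60 N. Pads are 18 mm wide; open, the fingers measure 123 mm over their backs; the gripper's body (75 mm by 187 mm) begins 45 mm behind the grasp point.
Start: joints at [-1.148, 0.264, 1.604, -0, 1.274, -0.037], TCP at [0.3, -0.605, 0.239] pointing down, gripper open.
Joint ranges: [-2.63, 2.63], [-0.94, 2.18], [0.31, 2.57], [-1.31, 4.45], [0, 2.66], [-2.55, 2.55]. Speed limits (rad/s): [2.57, 2.57, 3.14, 3.14, 3.14, 3.14].

## Interface

Orientations are given as a unit quaternion [x, y, z, w].
In Python, from plant import env, cams gives the robot as it stands. The module is installed in compiled form; this text tells all that it offers.
- The arm moves only by the tool arm_command, never from a script. Its argument "targets" is text: rows parted by semicolons, each of 7 numbers parted by spaces: the shift along the tool's x, y, z in mm, then the turn, a rotation vector about the tool's x, y, z in rad, then the opening, from 0 (shut) to 1 (fully open). In form: dx dy dz rx ry rz gripper; .... A call has exactly 8 rows; each row shifts and turns the commanded pose from where the row before left it, along the tool's axes as they then stand; what a row does not reach is not made up. A row lasts 1/12 s, in which the tool goes at most 41.7 mm and 7.16 degrees, less where a joint would pass 70% of its speed; a pose out of reach is approached as far as the arm can. A call is refused whole if a number of a shift passes 41.7 or a number of a turn 0.125, either way. A call with a gripper value outside its range is refused whole. The fingers move at their own pace and stop on an object; "squeeze" is the grip in N (left out, the last holds). Time passes only in rows, so rows that do not move let the fingers close, or fill a call up. It gives the time, the measured TCP pose, the force and the opening at its end, in the units of the state.
- env.observe(): the state, without advancing time (a new reading comes with each control period).
- cams.camera(name): name is "scene" or "top"; returns a dict with "img" (420x560x3 uint8, blue, green, red), "K" (3x3 intrinsics, pixels), "k1" (the pictures are not rectified: a ray, as slopes to the right and down, at radius r is drawn at 1 + k1 r^2 times it, then the intrinsics apply), "extrinsics" (4x4, takes a point from world to camera coordinates). Camera axes: x right, y down, z forward; pixel columns grow to the right and rows downward; lengths in m; the calibration is good to about 2 mm. A picture is of the moment at which its call begins. There is no depth.
- env.close_job(): hands the job in, once; it reports no verdict.
The state is a dict: "time": time; "joint_pos": joint angles; "qvel": joint speeds; "tau": joint torques, N m; "position": TCP position; "ee_rot": TCP orientation; "force": force on the tool from outside, world axes, zero at the start; "moment": the same for the moment, N m; "gripper_width": finger opening in m.
Only numpy, scipy, OpenCV 4.12 (cv2) and the standard library are available. Lean on these libraries where they do the work, as an engineer would, in place of code of your own. Each camera call takes 0.05 s, during which the arm holds its last target. There are 200 camera calls.

## Working session

There is one attempt and no reset: what is moved stays moved. The work goes in short steps, Python scripts to look and compute and a tool call to move; the robot and the scene stay as the last step left them, time stands still between calls to the robot, and variables do not carry over. Pictures are saved under pics/ and viewed, about 8 in all and at most 12, crops included, and the job is handed in when it is done.

Besides the shell and the picture viewer there is one more tool, called as name(argument=value, ...) on one line, values as JSON. arm_command: Moves the arm, as the interface text tells. Its arguments: {"type":"object","properties":{"targets":{"type":"string"},"squeeze":{"type":"number"}},"required":["targets"]}

```bash
mkdir -p pics; cat > h.py <<'E'
import numpy as np, cv2
from plant import env, cams
def D(c): return np.array([c["k1"],0,0,0,0],float)
def ray(c,uv):
    # invert drawn = s*(1+k1 r^2)
    K=np.array(c["K"]);d=(np.linalg.inv(K)@[uv[0],uv[1],1])[:2];s=d.copy()
    for _ in range(50): s=d/(1+c["k1"]*(s@s))
    E=np.array(c["extrinsics"]);R,t=E[:3,:3],E[:3,3]
    return -R.T@t, R.T@np.array([s[0],s[1],1])
def onz(c,uv,z):
    o,r=ray(c,uv);return o+r*(z-o[2])/r[2]
def proj(c,p):
    E=np.array(c["extrinsics"]);q=E[:3,:3]@p+E[:3,3];s=q[:2]/q[2];s=s*(1+c["k1"]*(s@s));return (np.array(c["K"])@[s[0],s[1],1])[:2]
def tri(c1,u1,c2,u2):
    o1,r1=ray(c1,u1);o2,r2=ray(c2,u2)
    a,b=np.linalg.lstsq(np.c_[r1,-r2],o2-o1,rcond=None)[0]
    p,q=o1+a*r1,o2+b*r2;return (p+q)/2,np.linalg.norm(p-q)
E
python3 - <<'E'
from h import *
for n in("scene","top"):
    c=cams.camera(n);cv2.imwrite(f"pics/{n}0.png",c["img"]);print(n,c["K"],c["k1"],ray(c,(280,210)))
print(env.observe())
E
```

```text
scene [[446.62514141   0.         275.49622144]
 [  0.         446.62514141 209.78464236]
 [  0.           0.           1.        ]] -0.05952186160448432 (array([0.09795621, 0.55886873, 0.69480222]), array([ 0.42672679, -0.66189953, -0.61635638]))
top [[449.88818356   0.         280.79821123]
 [  0.         449.88818356 206.40211506]
 [  0.           0.           1.        ]] 0.043500593246653466 (array([ 0.37131426, -0.04778995,  0.98826911]), array([ 0.12971422,  0.00455671, -0.99157479]))
{'time': 0.1, 'joint_pos': array([-1.14792603e+00,  2.64651741e-01,  1.60519709e+00,  3.76829817e-05,
        1.27368298e+00, -3.68882217e-02]), 'qvel': array([ 3.74028387e-04, -3.15510272e-03, -7.41736263e-04,  6.34302368e-05,
       -1.29518623e-04,  4.54743725e-04]), 'tau': array([ 9.61337719e-04, -5.03619075e+01, -3.58070362e+01,  7.31070293e-02,
        2.33038055e-02, -6.54174187e-05]), 'position': array([ 0.2992821 , -0.60433683,  0.23755185]), 'ee_rot': array([ 9.73694717e-01,  2.27854467e-01, -1.68284515e-04, -9.55033573e-04]), 'force': array([0.67246114, 0.80420189, 0.04175411]), 'moment': array([0.01652002, 0.00119712, 0.01626315]), 'gripper_width': 0.08769795813136769}
```

View pics/scene0.png

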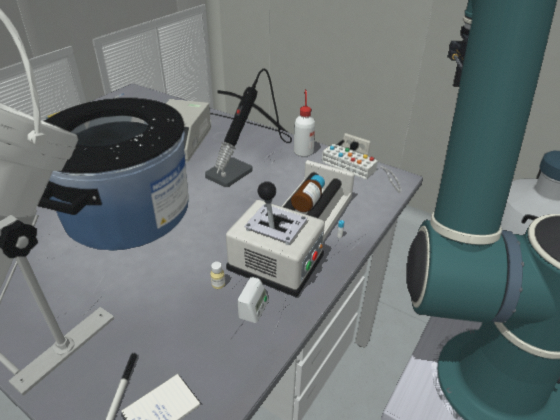

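View pics/top0.png

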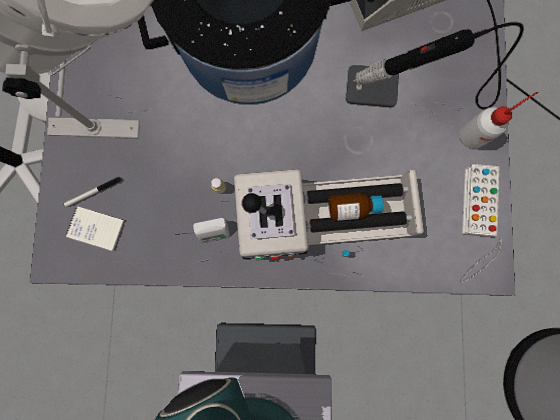

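The scene view shows the knob at about (267,190). In the top view it is at about (251,203), over the left slot, with the gate plate around (273,212). The machine is turned slightly. Next I measure.

```bash
python3 - <<'E'
from h import *
C={n:cams.camera(n) for n in("scene","top")}
uv={}
for n,(x0,y0,x1,y1) in {"scene":(252,178,284,202),"top":(236,188,266,220)}.items():
    g=C[n]["img"][y0:y1,x0:x1].max(2);m=(g<70).astype(np.uint8)
    m=cv2.morphologyEx(m,cv2.MORPH_OPEN,cv2.getStructuringElement(cv2.MORPH_ELLIPSE,(7,7)))
    k,l,s,ce=cv2.connectedComponentsWithStats(m);i=1+np.argmax(s[1:,4])
    cn,_=cv2.findContours((l==i).astype(np.uint8),0,2);c,r=cv2.minEnclosingCircle(cn[0])
    uv[n]=ce[i]+[x0,y0];print(n,uv[n],np.add(c,[x0,y0]),r,s[i])
print("knob",tri(C["scene"],uv["scene"],C["top"],uv["top"]),onz(C["top"],uv["top"],.213))
t=C["top"]["img"]
cv2.imwrite("pics/top1.png",cv2.resize(t[160:270,190:310],None,fx=5,fy=5,interpolation=cv2.INTER_CUBIC))
s=C["scene"]["img"]
cv2.imwrite("pics/scene1.png",cv2.resize(s[170:300,215:345],None,fx=4.5,fy=4.5,interpolation=cv2.INTER_CUBIC))
E
```

```text
scene [266.60966543 191.09665428] [267.07462692 191.61194038] 9.83338451385498 [  6   4  18  20 269]
top [253.21428571 202.58285714] [253.652174 204.      ] 12.032271385192871 [  6   5  24  20 350]
knob (array([0.48575264, 0.00333328, 0.20897189]), np.float64(0.0013664418559397027)) [0.48455511 0.00274272 0.213     ]
```

View pics/top1.png

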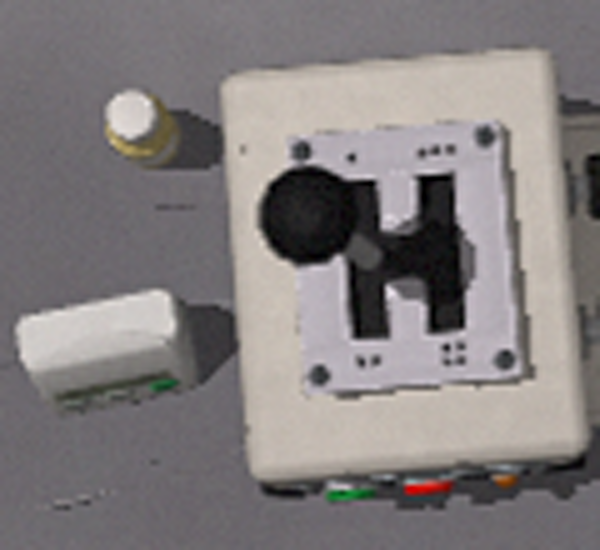

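View pics/scene1.png

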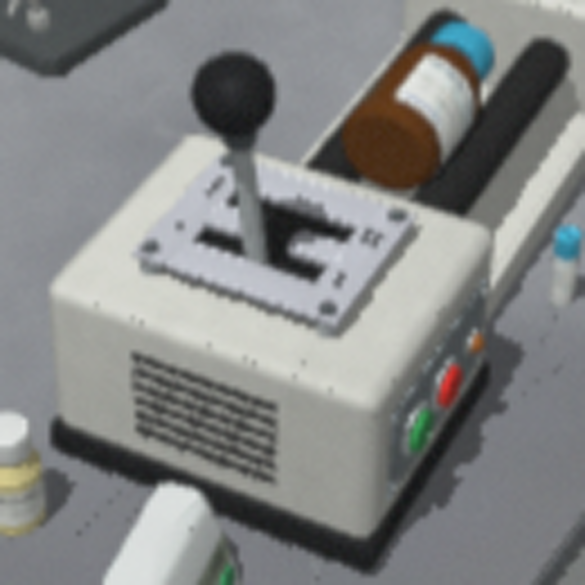

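The enlarged top view shows the knob centre at crop (308,214) and plate screws at (302,150), (485,135), (505,358) and (319,375). The lever rises through the left slot close to mid-channel. I now work out the machine frame.

```bash
cat >> h.py <<'E'
def frame(c,scr):
    P=[onz(c,(np.array(s)+.5)/5-.5+[190,160],.12) for s in scr]
    m=np.mean(P,0);f=(P[0]+P[1]-P[2]-P[3])[:2]/2;l=(P[0]+P[3]-P[1]-P[2])[:2]/2
    return m,f,l
E
python3 - <<'E'
from h import *
c=cams.camera("top");s=cams.camera("scene")
m,f,l=frame(c,[(302,150),(485,135),(505,358),(319,375)])
yf=np.arctan2(f[1],f[0]);yl=np.arctan2(-l[0],l[1]);print("gate",m,np.hypot(*f),np.hypot(*l),yf,yl)
yw=(yf+yl)/2;R=np.array([[np.cos(yw),-np.sin(yw)],[np.sin(yw),np.cos(yw)]])
k=onz(c,(np.array([308,214])+.5)/5-.5+[190,160],.2135)
ks=(np.array([234,93])+.5)/4.5-.5+[215,170]
print("knob",k,tri(c,(251.2,202.4),s,ks), "machine",R.T@(k-m)[:2])
# plate outer corners check
mo,fo,lo=frame(c,[(289,138),(502,122),(525,377),(308,396)])
print("outer",mo,np.hypot(*fo),np.hypot(*lo),np.arctan2(fo[1],fo[0]))
for nm,a,b in [("NL",.16,0),("NR",-.16,0),("3",-.16,.24),("1",.16,.24),("2",.16,-.24)]:
    d=np.array([np.tan(b),np.tan(a),1]);d/=np.linalg.norm(d);q=d*.19
    w=np.r_[m[:2]+R@q[:2],.026+q[2]];print(nm,w,proj(c,w),proj(s,w))
E
```

```text
gate [ 0.4837323  -0.02465529  0.12      ] 0.08821277475635471 0.07204241564639133 0.11066756063365157 0.11291080765179473
knob [0.4847132  0.00622439 0.2135    ] (array([0.48467334, 0.00619986, 0.21315325]), np.float64(0.0002030888450561286)) machine [0.0044196  0.03057751]
outer [ 0.4823904  -0.02595875  0.12      ] 0.10095255805486106 0.08389254967246121 0.10979676065866056
NL [0.48035544 0.00542622 0.21357318] [251.56924075 204.88373228] [268.71168233 190.65061125]
NR [ 0.48710917 -0.05473681  0.21357318] [286.24825759 201.92546588] [283.40285403 174.67148104]
3 [ 0.53135487 -0.04891808  0.20832775] [283.51890704 177.50291529] [263.10623683 171.22204199]
1 [0.52479001 0.0095625  0.20832775] [250.28226512 180.31142257] [248.17190547 186.22229419]
2 [ 4.36109729e-01 -3.92499115e-04  2.08327747e-01] [254.22599899 230.60780685] [290.51659856 199.46748196]
```

Two views agree on the knob to 0.2 mm: (0.4847, 0.0062, 0.213). The machine yaw is about 0.11, and plate sizes check at 101 x 84 mm. The lever is therefore about 4 mm forward of neutral, in the left slot. I plan to align the shut tool with the machine axes, nudge back to neutral from the front, push right, then push forward.

arm_command(targets="0 0 -10 0 0 0 0; 0 0 -15 0 0 0.116 0; 0 0 -15 0 0 0.116 0; 0 0 -15 0 0 0.116 0; 0 -15 0 0 0 0 0; 10 -25 0 0 0 0 0; 15 -30 0 0 0 0 0; 15 -30 0 0 0 0 0", squeeze=10)

```text
time: 0.97
position: [0.3281, -0.5006, 0.2947]
ee_rot: [0.998, 0.055, 0.0, 0.0]
force: [-0.2, 0.1, 0.3]
gripper_width: 0.0371
```

```bash
cat >> h.py <<'E'
def st():
    o=env.observe();g=np.array([.4835,-.025]);y=.112;p=o["position"];d=p[:2]-g
    from scipy.spatial.transform import Rotation as Ro
    M=Ro.from_quat(o["ee_rot"]).as_matrix();f=np.array([np.cos(y),np.sin(y)]);r=np.array([np.sin(y),-np.cos(y)])
    print("t %.2f F %.1f R %.1f Z %.1f"%(o["time"],1e3*f@d,1e3*r@d,1e3*p[2]),"yaw",np.arctan2(M[1,0],M[0,0]).round(3),"zax",M[:,2].round(3),"force",o["force"].round(1),"w",o["gripper_width"].round(3))
E
python3 -c "from h import *;st()"
```

```text
Traceback (most recent call last):
  File "h.py", line 26, in st
    print("t %.2f F %.1f R %.1f Z %.1f"%(o["time"],1e3*f@d,1e3*r@d,1e3*p[2]),"yaw",np.arctan2(M[1,0],M[0,0]).round(3),"zax",M[:,2].round(3),"force",o["force"].round(1),"w",o["gripper_width"].round(3))
                                                                                                                                                                            ^^^^^^^^^^^^^^^^^^^^^^^^
AttributeError: 'float' object has no attribute 'round'
```

arm_command(targets="18 -34 0 0 0 0 0; 18 -34 0 0 0 0 0; 18 -34 0 0 0 0 0; 18 -34 0 0 0 0 0; 18 -34 0 0 0 0 0; 18 -34 0 0 0 0 0; 18 -34 0 0 0 0 0; 18 -34 0 0 0 0 0")

```text
time: 1.63
position: [0.4413, -0.213, 0.295]
ee_rot: [0.998, 0.056, 0.001, 0.0]
force: [0.7, 0.2, 1.0]
gripper_width: 0.0005
```

arm_command(targets="18 -34 0 0 0 0 0; 18 -34 0 0 0 0 0; 18 -34 0 0 0 0 0; 18 -30 0 0 0 0 0; 18 -25 0 0 0 0 0; 15 -20 0 0 0 0 0; 8 -10 0 0 0 0 0; 0 0 0 0 0 0 0")

```text
time: 2.3
position: [0.5334, -0.0144, 0.2943]
ee_rot: [0.998, 0.057, 0.0, -0.0]
force: [-0.4, -0.1, 0.0]
gripper_width: 0.0003
```

```bash
sed -i 's/o\["gripper_width"\].round(3)/round(o["gripper_width"],3)/' h.py
python3 -c "
from h import *;st();c=cams.camera('scene');cv2.imwrite('pics/s2.png',c['img'])"
```

```text
t 2.30 F 50.7 R -5.0 Z 294.3 yaw 0.115 zax [ 0.001  0.    -1.   ] force [-0.4 -0.1  0. ] w 0.0
```

View pics/s2.png

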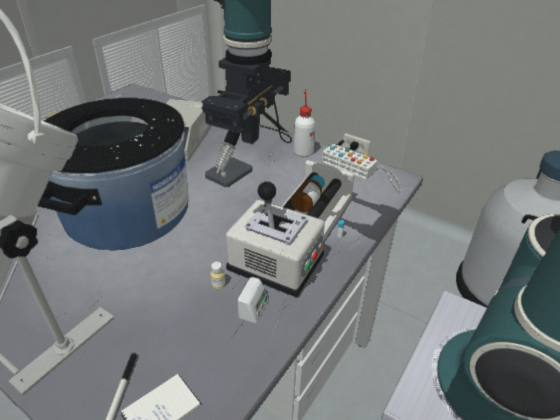

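The gripper hovers shut in front of the knob, its fingertips near (250,138). All is clear. Now I descend in front of the knob at R=-30.

arm_command(targets="0 -10 0 0 0 0 0; 0 -15 15 0 0 0 0; 0 0 20 0 0 0 0; 0 0 20 0 0 0 0; 0 0 20 0 0 0 0; 0 0 15 0 0 0 0; 0 0 4 0 0 0 0; 0 0 0 0 0 0 0")

```text
time: 3.02
position: [0.5279, 0.0077, 0.1984]
ee_rot: [0.998, 0.055, -0.002, -0.0]
force: [-0.1, -0.4, -0.3]
gripper_width: 0.0005
```

arm_command(targets="-4 0 0 0 0 0 0; -4 0 0 0 0 0 0; -3 0 0 0 0 0 0; -2 0 0 0 0 0 0; -2 0 0 0 0 0 0; -1 0 0 0 0 0 0; -1 0 0 0 0 0 0; 0 0 0 0 0 0 0")

```text
time: 3.68
position: [0.5125, 0.0067, 0.1998]
ee_rot: [0.998, 0.056, 0.0, 0.0]
force: [0.5, 0.0, -0.3]
gripper_width: 0.0006
```

```bash
python3 -c "from h import *;st()"
```

```text
t 3.68 F 32.4 R -28.3 Z 199.8 yaw 0.112 zax [ 0. -0. -1.] force [ 0.5  0.  -0.3] w 0.001
```

arm_command(targets="-1 0 0 0 0 0 0; -1 0 0 0 0 0 0; -1 0 0 0 0 0 0; 0 0 0 0 0 0 0; -1 0 0 0 0 0 0; -1 0 0 0 0 0 0; 0 0 0 0 0 0 0; 0 0 0 0 0 0 0")

```text
time: 4.35
position: [0.5078, 0.0062, 0.1999]
ee_rot: [0.998, 0.056, 0.0, -0.0]
force: [1.3, -0.4, 0.3]
gripper_width: 0.0006
```

```bash
python3 -c "
from h import *;st();c=cams.camera('scene');cv2.imwrite('pics/s3.png',cv2.resize(c['img'][110:290,200:380],None,fx=3.3,fy=3.3,interpolation=cv2.INTER_CUBIC))"
```

```text
t 4.35 F 27.7 R -28.3 Z 199.9 yaw 0.112 zax [ 0.  0. -1.] force [ 1.3 -0.4  0.3] w 0.001
```

View pics/s3.png

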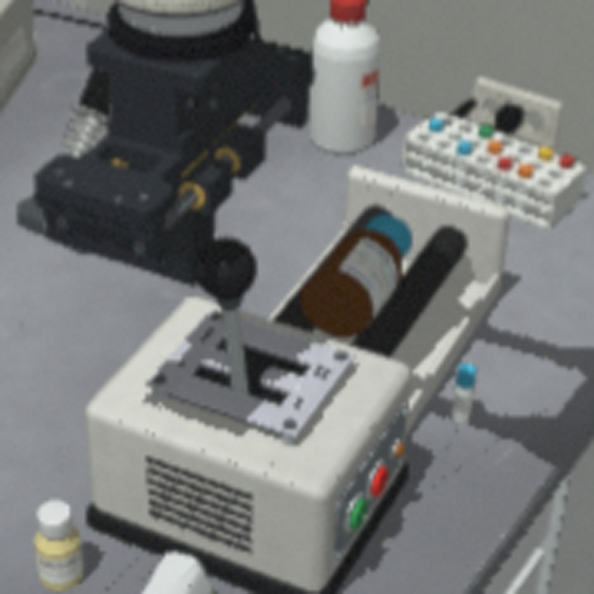

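The knob has moved to about scene pixel (269,192); the neutral-left prediction is (268.7,190.7), with a 1.3 N touch. Now I back off, rise, and go round to the left side.

arm_command(targets="6 0 0 0 0 0 0; 6 0 -15 0 0 0 0; 0 0 -25 0 0 0 0; 0 0 -25 0 0 0 0; 0 -15 -10 0 0 0 0; -10 -25 0 0 0 0 0; -20 -20 0 0 0 0 0; -10 0 0 0 0 0 0")

```text
time: 5.07
position: [0.4713, 0.0648, 0.2745]
ee_rot: [0.998, 0.057, -0.001, -0.001]
force: [-0.6, 0.3, -0.1]
gripper_width: 0.0007
```

arm_command(targets="0 0 0 0 0 0 0; 0 0 20 0 0 0 0; 0 0 25 0 0 0 0; 0 0 20 0 0 0 0; 0 0 10 0 0 0 0; 0 5 0 0 0 0 0; 0 5 0 0 0 0 0; 0 0 0 0 0 0 0")

```text
time: 5.73
position: [0.4755, 0.0515, 0.2009]
ee_rot: [0.998, 0.055, 0.001, 0.0]
force: [-0.4, 0.1, 0.4]
gripper_width: 0.0004
```

```bash
python3 - <<'E'
from h import *
st();c=cams.camera('top');s=cams.camera('scene')
cv2.imwrite('pics/t4.png',np.hstack([cv2.resize(x,None,fx=3.3,fy=3.3,interpolation=cv2.INTER_CUBIC) for x in(c['img'][150:270,190:310],s['img'][150:270,210:330])]))
E
```

```text
t 5.73 F 0.6 R -76.9 Z 200.9 yaw 0.111 zax [ 0.002 -0.001 -1.   ] force [-0.4  0.1  0.4] w 0.0
```

View pics/t4.png

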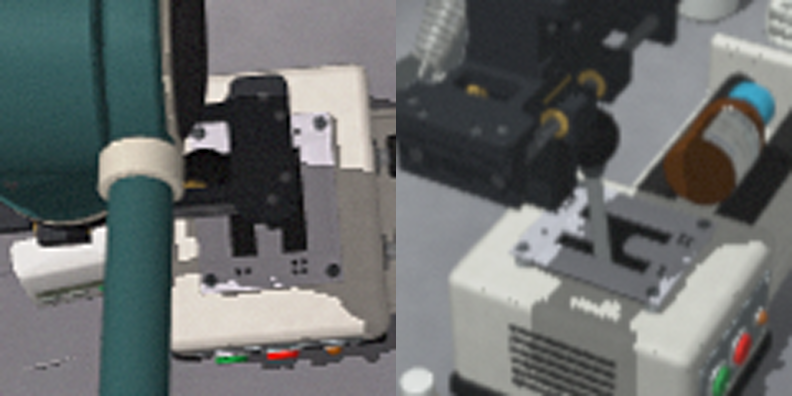

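The gripper is left of the knob. The knob's visible right edge (scene about 277.3) puts its centre near 268.3, so the lever is still at neutral. Now I push right in small steps.

arm_command(targets="0 5 0 0 0 0 0; 0 4 0 0 0 0 0; 0 3 0 0 0 0 0; 0 3 0 0 0 0 0; 0 3 0 0 0 0 0; 0 2 0 0 0 0 0; 0 2 0 0 0 0 0; 0 0 0 0 0 0 0")

```text
time: 6.5
position: [0.477, 0.0307, 0.2]
ee_rot: [0.998, 0.056, 0.0, -0.0]
force: [0.3, 1.9, 1.8]
gripper_width: 0.0004
```

arm_command(targets="0 2 0 0 0 0 0; 0 2 0 0 0 0 0; 0 3 0 0 0 0 0; 0 3 0 0 0 0 0; 0 3 0 0 0 0 0; 0 3 0 0 0 0 0; 0 2 0 0 0 0 0; 0 0 0 0 0 0 0")

```text
time: 7.17
position: [0.4787, 0.0123, 0.1995]
ee_rot: [0.998, 0.056, -0.0, 0.0]
force: [0.5, 0.1, 0.8]
gripper_width: 0.0007
```

```bash
python3 -c "from h import *;st()"
```

```text
t 7.17 F -0.6 R -37.6 Z 199.5 yaw 0.111 zax [-0.    -0.001 -1.   ] force [0.5 0.1 0.8] w 0.001
```

arm_command(targets="0 3 0 0 0 0 0; 0 4 0 0 0 0 0; 0 4 0 0 0 0 0; 0 4 0 0 0 0 0; 0 4 0 0 0 0 0; 0 3 0 0 0 0 0; 0 2 0 0 0 0 0; 0 0 0 0 0 0 0")

```text
time: 7.83
position: [0.4814, -0.0116, 0.1996]
ee_rot: [0.998, 0.056, -0.0, 0.0]
force: [0.0, 0.2, 0.5]
gripper_width: 0.0004
```

arm_command(targets="0 2 0 0 0 0 0; 0 1 0 0 0 0 0; 0 1 0 0 0 0 0; 0 1 0 0 0 0 0; 0 0 0 0 0 0 0; 0 0 0 0 0 0 0; 0 0 0 0 0 0 0; 0 0 0 0 0 0 0")

```text
time: 8.5
position: [0.4819, -0.0159, 0.1996]
ee_rot: [0.998, 0.056, -0.0, 0.0]
force: [-0.1, 0.2, -0.3]
gripper_width: 0.0007
```

```bash
python3 -c "from h import *;st()"
```

```text
t 8.50 F -0.6 R -9.2 Z 199.6 yaw 0.112 zax [-0. -0. -1.] force [-0.1  0.2 -0.3] w 0.001
```

```bash
python3 - <<'E'
from h import *
c=cams.camera('top');s=cams.camera('scene')
cv2.imwrite('pics/t5.png',np.hstack([cv2.resize(x,None,fx=3.3,fy=3.3,interpolation=cv2.INTER_CUBIC) for x in(c['img'][150:270,210:330],s['img'][140:260,220:340])]))
E
```

```text
(no output)
```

View pics/t5.png

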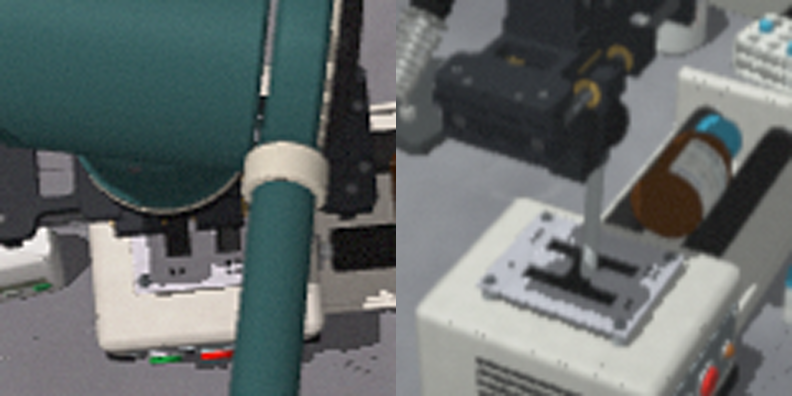

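The lever is upright and well across in the neutral channel. The knob's right edge at scene (290) puts its centre near 281.5, against 283.4 for the right end, so it needs a few mm more.

arm_command(targets="0 1 0 0 0 0 0; 0 1 0 0 0 0 0; 0 1 0 0 0 0 0; 0 1 0 0 0 0 0; 0 0 0 0 0 0 0; 0 0 0 0 0 0 0; 0 0 0 0 0 0 0; 0 0 0 0 0 0 0")

```text
time: 9.27
position: [0.4825, -0.02, 0.1998]
ee_rot: [0.998, 0.056, 0.0, 0.0]
force: [-0.5, 0.1, -0.2]
gripper_width: 0.0003
```

arm_command(targets="0 1 0 0 0 0 0; 0 0 0 0 0 0 0; 0 0 0 0 0 0 0; 0 0 0 0 0 0 0; 0 0 0 0 0 0 0; 0 0 0 0 0 0 0; 0 0 0 0 0 0 0; 0 0 0 0 0 0 0")

```text
time: 9.93
position: [0.4825, -0.0208, 0.1998]
ee_rot: [0.998, 0.056, 0.0, 0.0]
force: [-0.3, 1.3, 0.1]
gripper_width: 0.0008
```

```bash
python3 -c "from h import *;st()"
```

```text
t 9.93 F -0.5 R -4.2 Z 199.8 yaw 0.112 zax [ 0. -0. -1.] force [-0.3  1.3  0.1] w 0.001
```

arm_command(targets="0 0.5 0 0 0 0 0; 0 0.5 0 0 0 0 0; 0 0 0 0 0 0 0; 0 0 0 0 0 0 0; 0 0 0 0 0 0 0; 0 0 0 0 0 0 0; 0 0 0 0 0 0 0; 0 0 0 0 0 0 0")

```text
time: 10.6
position: [0.4826, -0.0218, 0.1997]
ee_rot: [0.998, 0.056, -0.0, 0.0]
force: [-0.8, 1.5, -1.0]
gripper_width: 0.0003
```

arm_command(targets="0 0.5 0 0 0 0 0; 0 0.5 0 0 0 0 0; 0 0 0 0 0 0 0; 0 0 0 0 0 0 0; 0 0 0 0 0 0 0; 0 0 0 0 0 0 0; 0 0 0 0 0 0 0; 0 0 0 0 0 0 0")

```text
time: 11.27
position: [0.4827, -0.0225, 0.1996]
ee_rot: [0.998, 0.056, -0.0, -0.0]
force: [-0.2, 5.9, -0.3]
gripper_width: 0.0006
```

Force rises to 5.9 N, so the lever is at the right-hand stop. I back off, rise, and go round to the robot's side.

arm_command(targets="0 -5 0 0 0 0 0; 0 -7 -10 0 0 0 0; 0 0 -25 0 0 0 0; 0 0 -25 0 0 0 0; -10 0 -15 0 0 0 0; -20 15 0 0 0 0 0; -18 20 0 0 0 0 0; -2 10 0 0 0 0 0")

```text
time: 11.93
position: [0.4354, -0.0627, 0.2764]
ee_rot: [0.998, 0.056, 0.001, 0.001]
force: [-0.5, 0.0, 0.2]
gripper_width: 0.0003
```

arm_command(targets="0 0 0 0 0 0 0; 0 0 20 0 0 0 0; 0 0 25 0 0 0 0; 0 0 20 0 0 0 0; 0 0 12 0 0 0 0; 0 0 0 0 0 0 0; 0 0 0 0 0 0 0; 0 0 0 0 0 0 0")

```text
time: 12.6
position: [0.4379, -0.0611, 0.1989]
ee_rot: [0.998, 0.056, 0.001, 0.0]
force: [0.3, 0.0, 0.6]
gripper_width: 0.0008
```

```bash
python3 - <<'E'
from h import *
st();s=cams.camera('scene');c=cams.camera('top')
cv2.imwrite('pics/t6.png',np.hstack([cv2.resize(x,None,fx=3.3,fy=3.3,interpolation=cv2.INTER_CUBIC) for x in(c['img'][150:270,210:330],s['img'][140:260,220:340])]))
E
```

```text
t 12.60 F -49.4 R 30.8 Z 198.9 yaw 0.112 zax [ 0.002 -0.    -1.   ] force [0.3 0.  0.6] w 0.001
```

View pics/t6.png

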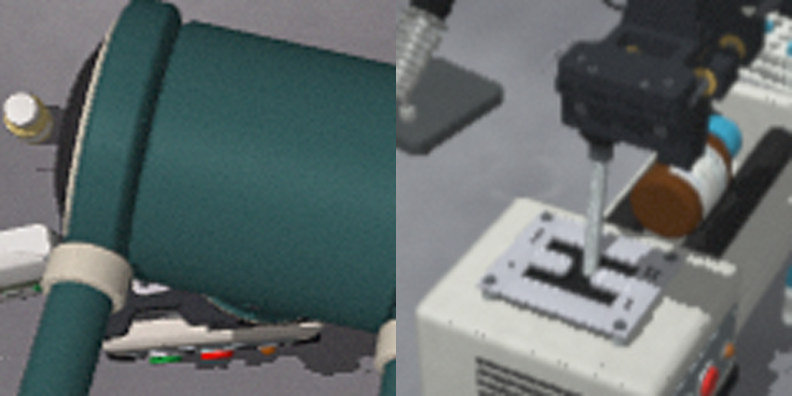

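The knob is hidden behind the gripper, but the lever shaft stands in the neutral channel at the right-hand slot (scene crop about (592,270)). Now I push forward.

arm_command(targets="6 0 0 0 0 0 0; 6 0 0 0 0 0 0; 4 0 0 0 0 0 0; 3 0 0 0 0 0 0; 3 0 0 0 0 0 0; 3 0 0 0 0 0 0; 3 0 0 0 0 0 0; 2 0 0 0 0 0 0")

```text
time: 13.37
position: [0.4664, -0.0578, 0.1976]
ee_rot: [0.998, 0.056, -0.001, -0.0]
force: [-2.8, -0.1, 0.6]
gripper_width: 0.0003
```

arm_command(targets="2 0 0 0 0 0 0; 3 0 0 0 0 0 0; 3 0 0 0 0 0 0; 3 0 0 0 0 0 0; 3 0 0 0 0 0 0; 3 0 0 0 0 0 0; 2 0 0 0 0 0 0; 0 0 0 0 0 0 0")

```text
time: 14.03
position: [0.4859, -0.0556, 0.1976]
ee_rot: [0.998, 0.056, 0.0, -0.0]
force: [-0.8, 0.3, 0.1]
gripper_width: 0.0006
```

```bash
python3 -c "from h import *;st()"
```

```text
t 14.03 F -1.0 R 30.7 Z 197.6 yaw 0.112 zax [ 0.  0. -1.] force [-0.8  0.3  0.1] w 0.001
```

arm_command(targets="2 0 0 0 0 0 0; 2 0 0 0 0 0 0; 2 0 0 0 0 0 0; 2 0 0 0 0 0 0; 2 0 0 0 0 0 0; 2 0 0 0 0 0 0; 2 0 0 0 0 0 0; 0 0 0 0 0 0 0")

```text
time: 14.7
position: [0.4997, -0.054, 0.1976]
ee_rot: [0.998, 0.056, 0.0, -0.0]
force: [-1.2, 0.9, -0.8]
gripper_width: 0.0006
```

arm_command(targets="1 0 0 0 0 0 0; 1 0 0 0 0 0 0; 1 0 0 0 0 0 0; 0.5 0 0 0 0 0 0; 0 0 0 0 0 0 0; 0 0 0 0 0 0 0; 0 0 0 0 0 0 0; 0 0 0 0 0 0 0")

```text
time: 15.37
position: [0.5029, -0.0538, 0.1978]
ee_rot: [0.998, 0.056, 0.0, -0.0]
force: [-0.9, 0.9, -0.6]
gripper_width: 0.0003
```

```bash
python3 -c "from h import *;st()"
```

```text
t 15.37 F 16.1 R 30.8 Z 197.8 yaw 0.112 zax [ 0.  0. -1.] force [-0.9  0.9 -0.6] w 0.0
```

arm_command(targets="0.5 0 0 0 0 0 0; 0.5 0 0 0 0 0 0; 0.5 0 0 0 0 0 0; 0 0 0 0 0 0 0; 0 0 0 0 0 0 0; 0 0 0 0 0 0 0; 0 0 0 0 0 0 0; 0 0 0 0 0 0 0")

```text
time: 16.03
position: [0.5043, -0.0536, 0.1977]
ee_rot: [0.998, 0.056, 0.0, -0.0]
force: [-1.8, 0.3, -0.5]
gripper_width: 0.0005
```

arm_command(targets="0.5 0 0 0 0 0 0; 0.5 0 0 0 0 0 0; 0 0 0 0 0 0 0; 0 0 0 0 0 0 0; 0 0 0 0 0 0 0; 0 0 0 0 0 0 0; 0 0 0 0 0 0 0; 0 0 0 0 0 0 0")

```text
time: 16.7
position: [0.5047, -0.0536, 0.1976]
ee_rot: [0.998, 0.056, -0.001, -0.0]
force: [-4.9, 0.3, -0.5]
gripper_width: 0.0008
```

arm_command(targets="0.5 0 0 0 0 0 0; 0.5 0 0 0 0 0 0; 0 0 0 0 0 0 0; 0 0 0 0 0 0 0; 0 0 0 0 0 0 0; 0 0 0 0 0 0 0; 0 0 0 0 0 0 0; 0 0 0 0 0 0 0")

```text
time: 17.37
position: [0.5048, -0.0535, 0.1975]
ee_rot: [0.998, 0.056, -0.002, 0.0]
force: [-7.9, -0.0, 2.2]
gripper_width: -0.0
```

The TCP holds at F≈18 mm as predicted, while the force climbs to 8 N, so the lever is on its hard stop. I back off and move clear.

arm_command(targets="-4 0 0 0 0 0 0; -10 0 0 0 0 0 0; -10 0 -10 0 0 0 0; 0 0 -25 0 0 0 0; 0 0 -30 0 0 0 0; 0 0 -30 0 0 0 0; 0 20 -15 0 0 0 0; 0 30 0 0 0 0 0")

```text
time: 18.03
position: [0.491, -0.1055, 0.3141]
ee_rot: [0.998, 0.057, 0.006, 0.001]
force: [1.3, 0.6, 1.2]
gripper_width: 0.0003
```

arm_command(targets="-5 34 0 0 0 0 0; -10 34 0 0 0 0 0; -10 34 0 0 0 0 0; -10 34 0 0 0 0 0; -10 34 0 0 0 0 0; -10 34 0 0 0 0 0; -10 34 0 0 0 0 0; -10 34 0 0 0 0 0")

```text
time: 18.7
position: [0.4436, -0.3867, 0.3087]
ee_rot: [0.998, 0.056, 0.001, 0.001]
force: [0.8, -0.4, 0.2]
gripper_width: 0.0005
```

arm_command(targets="-10 34 0 0 0 0 0; -10 34 0 0 0 0 0; -10 30 0 0 0 0 0; -5 15 0 0 0 0 0; 0 0 0 0 0 0 0; 0 0 0 0 0 0 0; 0 0 0 0 0 0 0; 0 0 0 0 0 0 0")

```text
time: 19.37
position: [0.4223, -0.4992, 0.3081]
ee_rot: [0.998, 0.057, 0.0, 0.0]
force: [0.5, -0.3, 0.1]
gripper_width: 0.0004
```

```bash
python3 - <<'E'
from h import *
st();s=cams.camera('scene');c=cams.camera('top')
cv2.imwrite('pics/t7.png',np.hstack([cv2.resize(x,None,fx=2.6,fy=2.6,interpolation=cv2.INTER_CUBIC) for x in(c['img'][130:280,200:350],s['img'][150:300,210:360])]))
E
```

```text
t 19.37 F -113.8 R 464.4 Z 308.1 yaw 0.113 zax [ 0.001  0.    -1.   ] force [ 0.5 -0.3  0.1] w 0.0
```

View pics/t7.png

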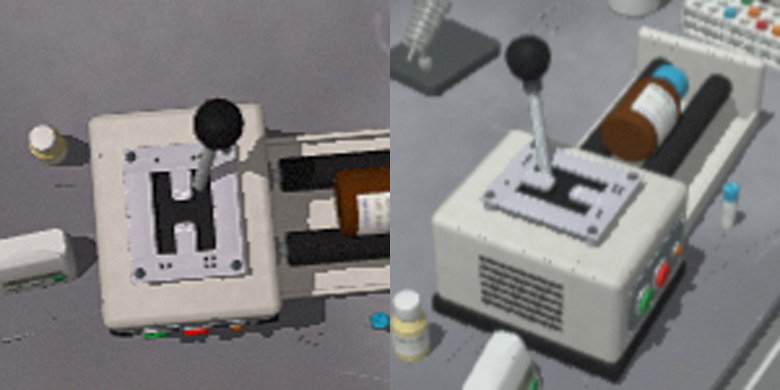

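The knob is at top (283.8,177.7), where third-home predicts (283.5,177.5), and at scene (263.1,172.7), where it predicts (263.1,171.2). The bottle, vials and timer look undisturbed. I hand in the job.

```bash
python3 -c "
from plant import env
print(env.close_job())"
```

```text
the job is handed in; nothing more can be done
None
```

The lever is fully home in third gear, and the job was handed in at about 19.4 s on the robot's clock, against the 61 s limit.

**Moves:** The lever stood in the left slot, about 4 mm forward of neutral. With the fingers shut throughout, I nudged it back to neutral from the front. I then pushed it right until the force rose to 5.9 N at the end of the channel. Last, I pushed it forward until the hand stopped at the predicted place with 8 N on it. That was the highest force I read, though I only read it at the end of each move.

**Last checks:** In both cameras the knob is within about 1.5 pixels of where third gear should put it: top (283.8, 177.7) against (283.5, 177.5), scene (263.1, 172.7) against (263.1, 171.2). By eye, the bottle, both vials and the timer look undisturbed. The arm is clear of everything, with the force near zero.

**Disagreement:** At the right-hand stop the hand read about 3 mm further right than I expected. I put this down to play and the exact finger size. No check failed.

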